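Put the hemming die away: guard on, clamp down, drawer shut

TASK

The hemming die is back in its bed in the open drawer. Close up: put the long blue guard over the die so that it sits right down on it, press the lever of the hold-down clamp until the clamp bears firmly on the guard and stays tight, without crushing the guard, then push the drawer fully home without slamming it. Leave everything else on the counter where it is.

Things in the scene. Friction and masses are not known exactly. Their poses are not given: they have to be found in the camera images.
- guard: Long die guard: blue plastic cover, open underneath, 124 mm long (x axis), 54 wide (y), 38 high, 0.1 kg. Walls 3 mm, roof 4 mm; hollow 118 x 48 mm, 34 deep: fits over the die with 4 mm to spare all round, either way round, roof resting on the die. Origin: centre of its underside (skirt edge). Starts right way up on the counter, left or right in front of the drawer.
- die_top (a point): Centre of the flat top of the steel hemming die that sits fixed in the drawer. Die 110 mm long along y, 40 wide along x (34 in its upper half), top 40 mm above the drawer floor, centre 85 mm behind the front panel's inner face. Axes of the drawer: x into the rack, y left seen from the robot, z up. With the guard on, the guard's underside is 34 mm below this point.
- lever (a joint): Angle (rad) of the clamp lever: 0 level, larger = raised (starts near 1.3). Stays where left: friction, about 7 N at the grip. The arm is linked to it and swings down over the guard. The foot's screw setting varies by 12 mm and is not measured: it meets the guard at a lever angle of 0 to 0.25. There the lever goes stiff: press on to about 15 or 20 N; over 25 N may crush the guard.
- lever_pivot (a point): The lever's hinge pin, on the toggle clamp in the right half of the drawer; its axis is the drawer's x. It lies 118 mm to the right (drawer -y) of the die's centre and 16 mm above the die's top, at the same drawer x as the die's centre. The clamp stands on a 44 x 62 mm block that ends 15 mm short of the seated guard.
- lever_tip (a point): End of the lever, 140 mm from its pivot, on the axis of its round grip (18 mm in diameter, the outer 90 mm). The lever points to the drawer's right (-y) when level and swings up in the drawer's y-z plane.
- clamp_arm: Clamp arm, 50 mm long from its pivot (the origin, 90 mm right of the die's centre) along its y axis to a spindle with a rubber foot 19 mm in diameter, 21 to 34 mm below the arm. Upright while open; when clamped it points to the drawer's left and the foot bears on the guard's roof 40 mm right of the die's centre. Open, no part stands over 30 mm left of its pivot.
- drawer (a joint): How far the drawer is out (m): 0 = shut against its stop; starts 0.170 to 0.188. Slides along its x axis with about 3 N of friction, stays where left. Inside 350 mm along y, 196 along x, side walls 37 mm above its floor; front panel 400 mm wide, its top 105 mm above the counter.
- pull (a point): Middle of the outer face of the drawer's cast aluminium pull, a bow 118 mm long (y) and 24 mm high, 58 mm above the counter, standing 44 mm out from the front panel. x axis into the rack: the way the drawer shuts.
- rack: Grey steel rack base, 416 mm wide, 230 deep, its top slab 125 to 145 mm above the counter with punches stored on it. Origin: on the counter under the middle of its front face; x axis into the rack. When shut, the drawer's panel lies against this face. A lever raised above about 0.3 rad does not pass under the slab.
- guard_short: Short die guard for another tool: same blue plastic section, only 74 mm long, too short for this die. Leave alone. Origin: centre of the underside.
- bushing_a: Bronze bushing, 64 mm outside, 42 mm bore, 60 mm high, upright. Leave alone. Origin: centre of the underside.
- bushing_b: Bronze bushing like the first. Leave alone.
- radius_tip: Steel radius tip, bar 120 x 34 x 33 mm with a rounded top. Leave alone. Origin: centre of the underside.
- wrench: Steel wrench, 190 mm long, lying flat. Leave alone.
- brush: Chip brush, 190 mm long, lying flat. Leave alone.
Not all that is in view belongs to the job. Leave any green or pink look-alike of the guard alone.

How it is judged:
By the outcome, as a careful person would: the job done as asked, in the order asked, and still so for the second after the job is handed in, with the robot touching nothing.
It also fails if it takes over 66 s, if anything falls off the work surface, if the arm or the gripper's body presses on something with over 40 N, if the wrist force passes 120 N, or if a joint passes its speed limit or range.

ROBOT

A 6-joint arm with a two-finger parallel gripper is mounted at the origin on the work surface. World frame = base frame: x ahead of the robot, y to its left, z up, the work surface at z = 0. Lengths are in m, angles in rad, forces in N, time in s.
With the tool pointing down it reaches from about 0.3 to 0.875 m from the base axis. Payload 6.4 kg.
Tool frame: the origin (TCP) lies between the finger pads; the fingertips stand 25 mm ahead of it and the grasp point (between the pads) lies 6 mm ahead of it; z points along the fingers, y is the line along which they close (so a half turn about z gives the same grasp; the last joint's range is limited). The gripper opens to 85 mm and grips with 20 to 120 N. Pads are 22 mm wide; open, the fingers measure 114 mm over their backs; the gripper's body (76 mm by 85 mm) begins 54 mm behind the grasp point. The pads swing forward as they close: fully open they stand 13 mm farther back than shut.
Start: joints at [-1.384, 0.181, 1.607, -0, 1.354, -0.206], TCP at [0.22, -0.531, 0.235] pointing down, gripper open.
Joint ranges: [-2.99, 2.99], [-0.89, 2.07], [0.3, 2.58], [-1.14, 4.28], [0, 2.63], [-3.12, 3.12]. Speed limits (rad/s): [2.57, 2.57, 3.01, 3.14, 3.14, 3.14].

INTERFACE

Orientations are given as a unit quaternion [w, x, y, z].
In Python, from bench import ctrl gives the robot as it stands.
- The arm moves only by the tool servo_tool, never from a script. Its argument "series" is text: rows parted by semicolons, each of 7 numbers parted by spaces: the gripper command: -1 is fully open, 1 is shut, values between are in proportion, then the shift along the tool's x, y, z in m, then the turn, a rotation vector about the tool's x, y, z in degrees. A call has 1 to 12 rows; each row is the pose to reach, as a shift and turn from the pose commanded when the call began, along the tool's axes at that moment; what a row does not reach only later rows make up. A row lasts 1/12 s, in which the tool goes at most 41.7 mm and 7.16 degrees, less where a joint would pass 70% of its speed; a pose out of reach is approached as far as the arm can. A call with a gripper value outside its range is refused whole. The fingers move at their own pace and stop on an object; the grip force is fixed at half the most. Time passes only in rows, so rows that repeat a pose let the fingers close. It gives the time, the measured TCP pose, the force, the opening and the grip force at its end, in the units of the state.
- ctrl.get_obs(): the state, without advancing time (a new reading comes with each control period).
- ctrl.camera(name): name is "side" or "top" or "wrist"; returns a dict with "img" (420x560x3 uint8, red, green, blue), "z_map" (420x560 float32, m along the optical axis (not along the pixel's ray), 0 where there is no reading), "fovy" (degrees; the focal length in pixels is half the picture's height over the tangent of half this angle, whatever the lens; pixels are square), "cx", "cy" (the principal point, pixels), "extrinsics" (4x4, takes a point from camera to world coordinates); the wrist camera has in their place "T_tool_cam" (4x4, takes a point from camera to tool coordinates, whose origin is the TCP and whose axes are the flange's). Camera axes: x right, y down, z forward; pixel columns grow to the right and rows downward; lengths in m; the calibration is good to about 2 mm. The wrist camera is an equidistant fisheye: a pixel r from the principal point sees the ray r / f radians off the axis. A picture is of the moment at which its call begins: read the wrist's pose just before it.
- ctrl.hand_in(): hands the job in; it is judged then, once.
The state is a dict: "time_s": time; "q": joint angles; "dq": joint speeds; "joint_efforts": joint torques, N m; "eef_pos": TCP position; "eef_rot": TCP orientation; "wrist_force": force on the tool from outside, world axes, zero at the start; "torque": the same for the moment, N m; "opening": opening from 0.0 (shut) to 1.0 (fully open); "grasp_force": force on a finger pad.
Only numpy, scipy, OpenCV 4.12 (cv2) and the standard library are available. Lean on these libraries where they do the work, as an engineer would, in place of code of your own. Each camera call takes 0.05 s, during which the arm holds its last target. There are 200 camera calls.

## Working session

There is one attempt and no reset: what is moved stays moved. The work goes in short steps, Python scripts to look and compute and a tool call to move; the robot and the scene stay as the last step left them, time stands still between calls to the robot, and variables do not carry over. Pictures are saved under pics/ and viewed, at most 10 in all, crops included, and the job is handed in when it is done.

Besides the shell and the picture viewer there is one more tool, called by a JSON object that holds its "fn" and its "kwargs", one argument or row to a line. servo_tool: Moves the arm, as the interface text tells. Its arguments: {"type":"object","properties":{"series":{"type":"string"}},"required":["series"]}

```bash
mkdir -p pics; ls; cat > h.py <<'E'
import numpy as np, cv2
from bench import ctrl
from scipy.spatial.transform import Rotation as R
def pose():
    o=ctrl.get_obs(); T=np.eye(4); q=o['eef_rot']
    T[:3,:3]=R.from_quat([q[1],q[2],q[3],q[0]]).as_matrix(); T[:3,3]=o['eef_pos']; return o,T
def cam(n):
    o,T=pose(); c=ctrl.camera(n); h,w=c['img'].shape[:2]
    c['f']=h/2/np.tan(np.radians(c['fovy'])/2); c['fish']=n=='wrist'
    c['E']=T@np.array(c['T_tool_cam']) if n=='wrist' else np.array(c['extrinsics']); return c
def rays(c,uv):
    uv=np.atleast_2d(np.array(uv,float)); d=(uv-[c['cx'],c['cy']])/c['f']
    if c['fish']:
        r=np.linalg.norm(d,axis=1,keepdims=True)+1e-9
        v=np.hstack([d/r*np.sin(r),np.cos(r)])
    else: v=np.hstack([d,np.ones((len(d),1))])
    return v
def onplane(c,uv,z):
    v=rays(c,uv)@c['E'][:3,:3].T; o=c['E'][:3,3]
    return o+v*((z-o[2])/v[:,2])[:,None]
def cloud(c):
    h,w=c['z_map'].shape; u,v=np.meshgrid(np.arange(w),np.arange(h))
    d=rays(c,np.c_[u.ravel(),v.ravel()]); d=d/d[:,2:3]*c['z_map'].ravel()[:,None]
    return (d@c['E'][:3,:3].T+c['E'][:3,3]).reshape(h,w,3)
def save(c,n): cv2.imwrite('pics/'+n,c['img'][:,:,::-1])
E
python3 - <<'E'
from h import *
for n in('top','side'):
    c=cam(n); save(c,n+'1.png'); print(n,c['E'].round(3).tolist(),c['f'])
o,T=pose(); print(o)
E
```

```text
pics
top [[-0.023, -0.974, 0.227, 0.155], [-1.0, 0.021, -0.011, 0.011], [0.006, -0.227, -0.974, 1.673], [0.0, 0.0, 0.0, 1.0]] 497.38151830404524
side [[0.999, -0.031, 0.042, 0.435], [-0.052, -0.733, 0.679, -0.931], [0.01, -0.68, -0.733, 1.084], [0.0, 0.0, 0.0, 1.0]] 388.8835942128381
{'time_s': 0.1, 'q': array([-1.38429780e+00,  1.81448729e-01,  1.60789939e+00,  2.41386250e-05,
        1.35381337e+00, -2.06315671e-01]), 'dq': array([ 3.93681778e-04, -2.17869343e-03, -7.94819961e-05,  1.27658023e-03,
        1.03109400e-03,  1.33531355e-03]), 'joint_efforts': array([ 5.24959687e-04, -4.45873296e+01, -3.52238381e+01, -2.90827293e-04,
        4.08580847e-03, -1.62105806e-05]), 'eef_pos': array([ 0.22002662, -0.53070973,  0.23408854]), 'eef_rot': array([-7.84262342e-04,  9.80774257e-01,  1.95144157e-01,  1.95560145e-05]), 'wrist_force': array([ 0.51530083,  1.10177446, -0.18372478]), 'torque': array([ 0.04538249, -0.04004742,  0.00685341]), 'grasp_force': 0.0, 'opening': 1.0002791380186824}
```

View pics/top1.png

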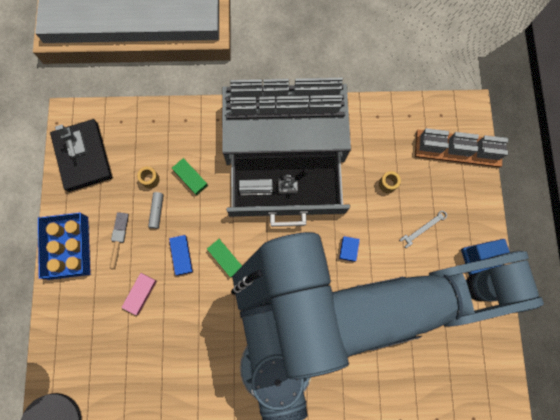

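View pics/side1.png

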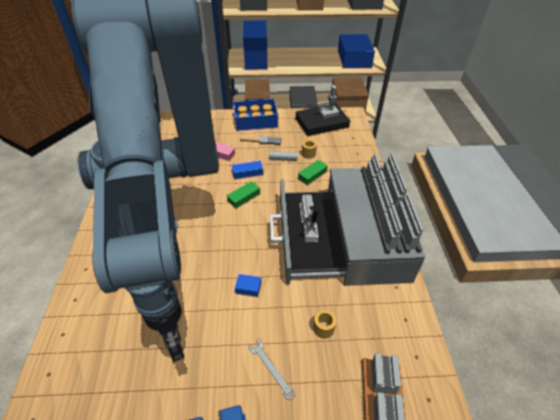

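The top view shows the long blue guard at (180,255), the short one at (348,249), the die at (256,187), the clamp at (289,183) and the pull at (288,219). Green look-alikes are at (190,177) and (226,258).

```bash
python3 - <<'E'
from h import *
c=cam('top'); P=cloud(c); hsv=cv2.cvtColor(c['img'],cv2.COLOR_RGB2HSV)
m=cv2.inRange(hsv,(105,150,80),(125,255,255))
n,l,s,ce=cv2.connectedComponentsWithStats(m)
for i in range(1,n):
    if s[i,4]<80: continue
    q=P[l==i]; z=np.median(q[:,2]); ys,xs=np.where(l==i)
    r=cv2.minAreaRect((onplane(c,np.c_[xs,ys],0.038)[:,:2]*1000).astype(np.float32)); print('blue',ce[i].round(),s[i,4],z.round(4),r)
# drawer
d=P[150:225,215:360].reshape(-1,3)
def show(nm,q): r=cv2.minAreaRect((q[:,:2]*1000).astype(np.float32)); print(nm,len(q),np.median(q,0).round(4),r)
S=P[100:162,215:355].reshape(-1,3); show('slab',S[abs(S[:,2]-.145)<.008])
F=P[195:222,222:352].reshape(-1,3); show('paneltop',F[abs(F[:,2]-.105)<.006])
D=P[178:198,236:274].reshape(-1,3); print(np.histogram(D[:,2],bins=12)); 
dt=D[(D[:,2]>np.percentile(D[:,2],50)-.006)]; show('die',dt)
C=P[168:200,274:305].reshape(-1,3); C=C[C[:,2]>.09]; print(C[np.argsort(-C[:,2])][:25:2].round(3))
B=P[211:230,265:312]; B=B.reshape(-1,3); show('pull',B[(B[:,2]>.055)&(B[:,2]<.08)])
big=cv2.resize(c['img'][70:290,140:370],None,fx=3.3,fy=2.7,interpolation=cv2.INTER_CUBIC)
E
```

```text
blue [ 65. 253.] 727 0.0066 ((402.05242919921875, 699.475830078125), (202.4927978515625, 143.41751098632812), 5.460385799407959)
blue [180. 255.] 593 0.0377 ((361.23382568359375, 304.5863037109375), (122.2813491821289, 52.806209564208984), 10.595808982849121)
blue [349. 249.] 342 0.0374 ((369.5813293457031, -250.76443481445312), (51.88539123535156, 72.178466796875), 77.16124725341797)
blue [491. 249.] 406 0.1199 ((358.1103820800781, -723.9535522460938), (47.11115646362305, 99.84770202636719), 13.678299903869629)
slab 4566 [ 0.7346 -0.049   0.1446] ((764.615234375, -52.750701904296875), (188.35693359375, 415.3772888183594), 0.019774071872234344)
paneltop 483 [ 0.4963 -0.0517  0.1048] ((496.7596740722656, -53.47052001953125), (16.26498031616211, 397.9027099609375), 0.18011030554771423)
(array([757,   0,   0,   0,   0,   0,   0,   0,   0,   0,   0,   3]), array([0.0069319 , 0.14575082, 0.28456975, 0.42338867, 0.56220759,
       0.70102652, 0.83984544, 0.97866436, 1.11748328, 1.25630221,
       1.39512113, 1.53394005, 1.67275898]))
die 408 [0.5835 0.0505 0.0562] ((381.8902587890625, 58.54377746582031), (108.56275939941406, 450.2164306640625), 88.24271392822266)
[[ 0.155  0.011  1.673]
 [ 0.155  0.011  1.673]
 [ 0.155  0.011  1.673]
 [ 0.583 -0.1    0.208]
 [ 0.59  -0.1    0.205]
 [ 0.591 -0.097  0.202]
 [ 0.589 -0.097  0.198]
 [ 0.583 -0.097  0.196]
 [ 0.587 -0.094  0.193]
 [ 0.582 -0.095  0.189]
 [ 0.586 -0.095  0.187]
 [ 0.59  -0.092  0.184]
 [ 0.588 -0.089  0.181]]
pull 302 [ 0.4589 -0.052   0.0682] ((468.39007568359375, -52.60565185546875), (46.95685958862305, 151.81748962402344), 0.2777200937271118)
```

```bash
cat >> h.py <<'E'
def to(*ws):
    """world targets (x,y,z,tool-x yaw deg), tool straight down -> shift (mm), rotvec (deg) in the present tool axes"""
    o,T=pose(); 
    for x,y,z,a in ws:
        d=T[:3,:3].T@(np.array([x,y,z])-T[:3,3])
        G=R.from_euler('z',a,degrees=True)*R.from_euler('x',180,degrees=True)
        r=(R.from_matrix(T[:3,:3]).inv()*G).as_rotvec(degrees=True)
        print((x,y,z,a),(d*1000).round(1),r.round(2), 'n>=%.1f'%max(np.linalg.norm(d)/.0417,np.linalg.norm(r)/7.16))
E
python3 -c "
from h import *
to((.38,-.1,.25,15),(.361,.305,.2,10.6))"
```

```text
(0.38, -0.1, 0.25, 15) [ 312.7 -336.8  -15.3] [-0.08 -0.01  7.51] n>=11.0
(0.361, 0.305, 0.2, 10.6) [ 450.1 -718.1   35.3] [-8.000e-02 -1.000e-02  1.191e+01] n>=20.3
```

{"fn": "servo_tool", "kwargs": {
  "series": "-1 0.313 -0.337 -0.016 0 0 7.5;-1 0.313 -0.337 -0.016 0 0 7.5;-1 0.313 -0.337 -0.016 0 0 7.5;-1 0.313 -0.337 -0.016 0 0 7.5;-1 0.313 -0.337 -0.016 0 0 7.5;-1 0.313 -0.337 -0.016 0 0 7.5;-1 0.313 -0.337 -0.016 0 0 7.5;-1 0.313 -0.337 -0.016 0 0 7.5;-1 0.313 -0.337 -0.016 0 0 7.5;-1 0.313 -0.337 -0.016 0 0 7.5;-1 0.45 -0.718 0.035 0 0 12;-1 0.45 -0.718 0.035 0 0 12"
}}

```text
time_s: 1.15
eef_pos: [0.3645, -0.0562, 0.2403]
eef_rot: [0.0, 0.996, 0.09, 0.0]
wrist_force: [0.2, 0.9, -0.6]
opening: 1.007
grasp_force: 0.0
```

{"fn": "servo_tool", "kwargs": {
  "series": "-1 0 0 0 0 0 0"
}}

```text
time_s: 1.23
eef_pos: [0.3631, -0.0512, 0.2389]
eef_rot: [-0.002, 0.995, 0.096, -0.001]
wrist_force: [-0.3, -0.9, -0.4]
opening: 1.0
grasp_force: 0.0
```

```bash
python3 -c "
from h import *
o,T=pose();print(o['time_s'],T.round(3))
to((.361,.305,.2,10.6))"
```

```text
1.2333 [[ 0.982  0.19  -0.002  0.363]
 [ 0.19  -0.982  0.004 -0.051]
 [-0.001 -0.004 -1.     0.239]
 [ 0.     0.     0.     1.   ]]
(0.361, 0.305, 0.2, 10.6) [  65.7 -350.    40.3] [-0.23  0.05  0.37] n>=8.6
```

{"fn": "servo_tool", "kwargs": {
  "series": "-1 0.066 -0.35 0.04 -0.2 0 0.4;-1 0.066 -0.35 0.04 -0.2 0 0.4;-1 0.066 -0.35 0.04 -0.2 0 0.4;-1 0.066 -0.35 0.04 -0.2 0 0.4;-1 0.066 -0.35 0.04 -0.2 0 0.4;-1 0.066 -0.35 0.04 -0.2 0 0.4;-1 0.066 -0.35 0.04 -0.2 0 0.4;-1 0.066 -0.35 0.04 -0.2 0 0.4;-1 0.066 -0.35 0.04 -0.2 0 0.4;-1 0.066 -0.35 0.04 -0.2 0 0.4;-1 0.066 -0.35 0.04 -0.2 0 0.4;-1 0.066 -0.35 0.04 -0.2 0 0.4"
}}

```text
time_s: 2.23
eef_pos: [0.3653, 0.2975, 0.1998]
eef_rot: [0.002, 0.996, 0.088, -0.0]
wrist_force: [-0.0, -0.4, -0.2]
opening: 0.998
grasp_force: 0.0
```

```bash
python3 - <<'E'
from h import *
o,T=pose();print(o['time_s'],T[:3,3])
c=cam('wrist');save(c,'w1.png')
hsv=cv2.cvtColor(c['img'],cv2.COLOR_RGB2HSV);P=cloud(c)
m=cv2.inRange(hsv,(105,150,60),(125,255,255))
n,l,s,ce=cv2.connectedComponentsWithStats(m)
for i in range(1,n):
    if s[i,4]<300: continue
    k=(l==i)&(abs(P[:,:,2]-.038)<.006); q=P[k]
    if len(q)<200: continue
    r=cv2.minAreaRect((q[:,:2]*1000).astype(np.float32)); ys,xs=np.where(k)
    print(ce[i],s[i],np.median(q[:,2]),r, cv2.minAreaRect((onplane(c,np.c_[xs,ys],.038)[:,:2]*1000).astype(np.float32)))
E
```

```text
2.2333 [0.36525321 0.29754967 0.19983728]
[ 14.30443975 137.11363636] [   0   57   35  147 3784] 0.03819480135915601 ((387.0740051269531, 620.478271484375), (155.98074340820312, 4.856200218200684), 5.778798580169678) ((386.6137390136719, 620.3375854492188), (156.4297637939453, 15.325362205505371), 5.750540733337402)
[265.91663915 182.98514361] [ 237  126   57  123 6058] 0.037242854450458385 ((364.3068542480469, 310.21746826171875), (122.97827911376953, 52.26060104370117), 10.888777732849121) ((364.7402038574219, 310.2579040527344), (122.26675415039062, 52.01230239868164), 10.888275146484375)
```

View pics/w1.png

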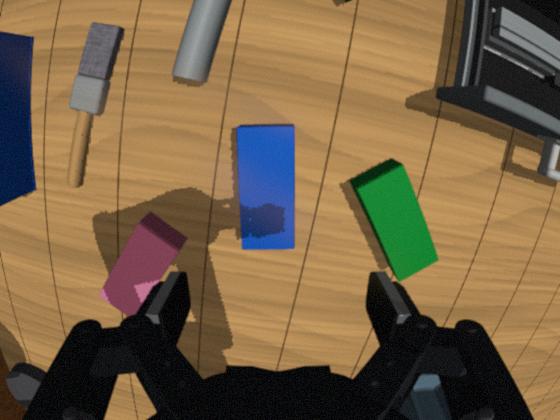

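The wrist view shows the guard at (266,183), free on both sides; the green piece sits at (395,220) to its right and the pink at (145,262). I move over the guard, and check again.

```bash
python3 -c "
from h import *
to((.364,.309,.12,10.9))"
```

```text
(0.364, 0.309, 0.12, 10.9) [  0.7 -12.2  80. ] [ 0.23  0.03 -0.82] n>=1.9
```

{"fn": "servo_tool", "kwargs": {
  "series": "-1 0.002 -0.006 0.08 0 0 -0.5;-1 0.002 -0.006 0.08 0 0 -0.5;-1 0.002 -0.006 0.08 0 0 -0.5;-1 0.002 -0.006 0.08 0 0 -0.5;-1 0.002 -0.006 0.08 0 0 -0.5;-1 0.002 -0.006 0.08 0 0 -0.5"
}}

```text
time_s: 2.78
eef_pos: [0.3683, 0.3044, 0.1229]
eef_rot: [0.001, 0.996, 0.092, 0.002]
wrist_force: [0.8, -0.3, -0.2]
opening: 1.003
grasp_force: 0.0
```

```bash
cat > g.py <<'E'
from h import *
def guard(c,zt=.038):
    hsv=cv2.cvtColor(c['img'],cv2.COLOR_RGB2HSV);P=cloud(c)
    m=cv2.inRange(hsv,(105,150,60),(125,255,255))
    n,l,s,ce=cv2.connectedComponentsWithStats(m)
    for i in range(1,n):
        k=(l==i)&(abs(P[:,:,2]-zt)<.007); q=P[k]
        if len(q)<300: continue
        print(ce[i].round(),len(q),np.median(q[:,2]).round(4),cv2.minAreaRect((q[:,:2]*1000).astype(np.float32)))
E
python3 -c "
from g import *
o,T=pose();print(o['time_s'],T[:3,3])
guard(cam('wrist'))
to((.364,.309,.03,10.9))"
```

```text
2.7833 [0.36832464 0.30442498 0.12285811]
[271. 213.] 10691 0.0372 ((364.149658203125, 309.91351318359375), (122.65910339355469, 52.92659378051758), 10.745614051818848)
(0.364, 0.309, 0.03, 10.9) [-3.8 -5.4 92.8] [ 0.14 -0.26 -0.33] n>=2.2
```

{"fn": "servo_tool", "kwargs": {
  "series": "-1 -0.004 -0.006 0.03 0 0 0;-1 -0.004 -0.006 0.06 0 0 0;-1 -0.004 -0.006 0.088 0 0 0;-1 -0.004 -0.006 0.088 0 0 0;-1 -0.004 -0.006 0.088 0 0 0;-1 -0.004 -0.006 0.088 0 0 0"
}}

```text
time_s: 3.33
eef_pos: [0.363, 0.3097, 0.0343]
eef_rot: [0.001, 0.996, 0.092, 0.002]
wrist_force: [0.3, 0.4, 0.6]
opening: 0.998
grasp_force: 0.0
```

{"fn": "servo_tool", "kwargs": {
  "series": "0.6 0 0 0 0 0 0;0.6 0 0 0 0 0 0;0.6 0 0 0 0 0 0;0.6 0 0 0 0 0 0;0.6 0 0 0 0 0 0;0.6 0 0 0 0 0 0"
}}

```text
time_s: 3.83
eef_pos: [0.3627, 0.3096, 0.0343]
eef_rot: [0.001, 0.996, 0.092, 0.002]
wrist_force: [-2.7, -2.0, 13.2]
opening: 0.601
grasp_force: 61.8
```

{"fn": "servo_tool", "kwargs": {
  "series": "0.6 0 0 -0.03 0 0 0;0.6 0 0 -0.07 0 0 0;0.6 0 0 -0.11 0 0 0;0.6 0 0 -0.15 0 0 0;0.6 0 0 -0.18 0 0 0;0.6 0 0 -0.18 0 0 0;0.6 0 0 -0.18 0 0 0"
}}

```text
time_s: 4.42
eef_pos: [0.3626, 0.3103, 0.2149]
eef_rot: [0.001, 0.996, 0.092, 0.003]
wrist_force: [0.6, -0.2, -1.9]
opening: 0.602
grasp_force: 64.6
```

```bash
python3 -c "
from h import *
to((.54,.10,.21,90))"
```

```text
(0.54, 0.1, 0.21, 90) [135.6 239.3   6.1] [  0.32  -0.2  -79.39] n>=11.1
```

```bash
python3 -c "
from h import *
to((.45,.04,.27,10.6))"
```

```text
(0.45, 0.04, 0.27, 10.6) [ 36.4 281.9 -54.4] [ 0.11 -0.33  0.01] n>=6.9
```

{"fn": "servo_tool", "kwargs": {
  "series": "0.6 0.036 0.282 -0.054 0 0 0;0.6 0.036 0.282 -0.054 0 0 0;0.6 0.036 0.282 -0.054 0 0 0;0.6 0.036 0.282 -0.054 0 0 0;0.6 0.036 0.282 -0.054 0 0 0;0.6 0.036 0.282 -0.054 0 0 0;0.6 0.036 0.282 -0.054 0 0 0;0.6 0.036 0.282 -0.054 0 0 0;0.6 0.036 0.282 -0.054 0 0 0;0.6 0.036 0.282 -0.054 0 0 0;0.6 0.036 0.282 -0.054 0 0 0;0.6 0.036 0.282 -0.054 0 0 0"
}}

```text
time_s: 5.42
eef_pos: [0.4477, 0.0406, 0.2662]
eef_rot: [0.001, 0.996, 0.094, -0.001]
wrist_force: [-0.1, 0.6, -1.5]
opening: 0.6
grasp_force: 64.6
```

```bash
python3 - <<'E'
from h import *
o,T=pose();print(o['time_s'],T[:3,3])
c=cam('wrist');save(c,'w2.png');P=cloud(c);np.save('P2.npy',P)
Q=P.reshape(-1,3)
k=(Q[:,0]>.53)&(Q[:,0]<.64)&(Q[:,1]>-.04)&(Q[:,1]<.14)
D=Q[k]; h,e=np.histogram(D[:,2],bins=np.arange(0,.08,.004)); print(h,e[:-1])
q=D[abs(D[:,2]-.056)<.005]; print(np.median(q,0),cv2.minAreaRect((q[:,:2]*1000).astype(np.float32)),np.percentile(q[:,:2],[1,99],axis=0))
k=(Q[:,0]>.54)&(Q[:,0]<.63)&(Q[:,1]>-.18)&(Q[:,1]<-.02)&(Q[:,2]>.08)&(Q[:,2]<.23); C=Q[k]
for z in np.arange(.09,.22,.01):
    b=C[abs(C[:,2]-z)<.005]
    if len(b): print(z.round(2),len(b),b[:,:2].min(0).round(3),b[:,:2].max(0).round(3))
E
```

```text
5.4167 [0.44773727 0.04064213 0.26623658]
[   0    0    0   79 7834  500  125  124  134  396  522  213  336  653
 3096   15    9   12   17] [0.    0.004 0.008 0.012 0.016 0.02  0.024 0.028 0.032 0.036 0.04  0.044
 0.048 0.052 0.056 0.06  0.064 0.068 0.072]
[0.58930674 0.0602428  0.05718798] ((583.0781860351562, 46.41716003417969), (105.42757415771484, 172.50621032714844), 0.24003669619560242) [[ 0.54045087 -0.03226841]
 [ 0.62497005  0.13184098]]
0.09 199 [ 0.577 -0.07 ] [ 0.604 -0.026]
0.1 88 [ 0.582 -0.072] [ 0.599 -0.03 ]
0.11 93 [ 0.582 -0.076] [ 0.598 -0.033]
0.12 113 [ 0.582 -0.078] [ 0.598 -0.036]
0.13 551 [ 0.581 -0.08 ] [ 0.599 -0.022]
0.14 576 [ 0.581 -0.085] [ 0.6   -0.024]
0.15 169 [ 0.582 -0.086] [ 0.599 -0.029]
0.16 191 [ 0.582 -0.089] [ 0.599 -0.078]
0.17 200 [ 0.582 -0.095] [ 0.599 -0.081]
0.18 217 [ 0.582 -0.097] [ 0.599 -0.084]
0.19 240 [ 0.582 -0.101] [ 0.599 -0.087]
0.2 287 [ 0.582 -0.111] [ 0.599 -0.09 ]
0.21 220 [ 0.583 -0.108] [ 0.599 -0.094]
```

View pics/w2.png

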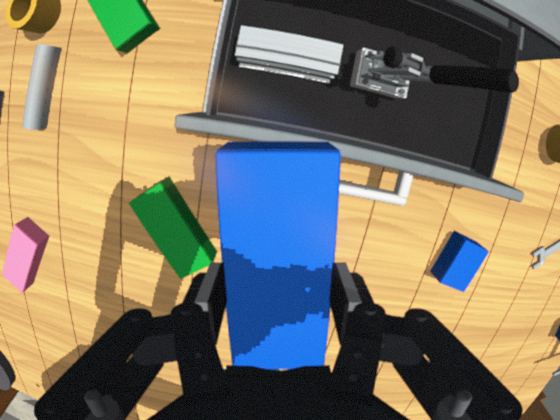

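The die shows at (290,50) with the clamp right of it at (385,70), lever up; the guard is held straight across the jaws. I isolate the die's top plateau.

```bash
python3 - <<'E'
from h import *
P=np.load('P2.npy')
k=((P[:,:,2]>.052)&(P[:,:,2]<.063)&(P[:,:,0]>.555)&(P[:,:,0]<.625)&(P[:,:,1]>-.03)&(P[:,:,1]<.13)).astype(np.uint8)
k=cv2.morphologyEx(k,cv2.MORPH_OPEN,np.ones((3,3)))
n,l,s,ce=cv2.connectedComponentsWithStats(k); i=1+np.argmax(s[1:,4]); q=P[l==i]
print(ce[i],s[i],q.mean(0),cv2.minAreaRect((q[:,:2]*1000).astype(np.float32)),np.percentile(q,[1,50,99],axis=0))
k=((P[:,:,2]>.08)&(P[:,:,2]<.11)&(P[:,:,0]>.46)&(P[:,:,0]<.53)); q=P[k]; print(cv2.minAreaRect((q[abs(q[:,2]-.105)<.004][:,:2]*1000).astype(np.float32)))
to((.591,.075,.26,90))
print(pose()[0]['q'])
E
```

```text
[288.77131425  49.13942752] [ 235   26  108   49 3249] [0.58984514 0.05735619 0.05734168] ((590.3818969726562, 57.21453094482422), (34.8328742980957, 110.3358383178711), 0.09743408858776093) [[0.57334682 0.00384721 0.05435114]
 [0.58976477 0.05735558 0.05737877]
 [0.60692803 0.11111095 0.0593129 ]]
((498.94110107421875, -48.26966857910156), (14.741353988647461, 399.6717834472656), 0.22097647190093994)
(0.591, 0.075, 0.26, 90) [147.   -7.1   6.2] [  0.09   0.17 -79.26] n>=11.1
[-0.17236055 -0.13784955  1.8672849  -0.00315074  1.41226462  1.21140466]
```

```bash
python3 - <<'E'
from g import *
o,T=pose(); c=cam('wrist'); P=cloud(c); hsv=cv2.cvtColor(c['img'],cv2.COLOR_RGB2HSV)
L=(P-T[:3,3])@T[:3,:3]
k=cv2.inRange(hsv,(105,150,40),(125,255,255))>0
k&=(abs(L[:,:,0])<.1)&(abs(L[:,:,1])<.05)&(L[:,:,2]<.06)&(L[:,:,2]>-.03)
q=L[k]; print(len(q),np.percentile(q,[1,25,50,75,99],axis=0))
q=q[abs(q[:,2]-np.median(q[:,2]))<.005]; print(cv2.minAreaRect((q[:,:2]*1000).astype(np.float32)))
E
```

```text
24538 [[-0.05670383 -0.02752859 -0.00413559]
 [-0.01267601 -0.01481944 -0.00311095]
 [ 0.01903282 -0.00178153 -0.00270818]
 [ 0.04411058  0.0109878  -0.00229321]
 [ 0.06305593  0.0237087   0.01876856]]
((1.0829200744628906, -2.036256790161133), (124.4029769897461, 53.66322326660156), 0.28877830505371094)
```

```bash
python3 -c "
from h import *
to((.59,-.03,.30,90))"
```

```text
(0.59, -0.03, 0.3, 90) [126.3  95.8 -33.1] [  0.12   0.16 -79.26] n>=11.1
```

{"fn": "servo_tool", "kwargs": {
  "series": "0.6 0 0 -0.034 0 0 -7;0.6 0.02 0.015 -0.034 0 0 -14;0.6 0.04 0.03 -0.034 0 0 -21;0.6 0.06 0.045 -0.034 0 0 -28;0.6 0.08 0.06 -0.034 0 0 -35;0.6 0.1 0.075 -0.034 0 0 -42;0.6 0.126 0.096 -0.034 0 0 -49;0.6 0.126 0.096 -0.034 0 0 -56;0.6 0.126 0.096 -0.034 0 0 -63;0.6 0.126 0.096 -0.034 0 0 -70;0.6 0.126 0.096 -0.034 0 0 -77;0.6 0.126 0.096 -0.034 0 0 -79.3"
}}

```text
time_s: 6.52
eef_pos: [0.59, -0.0308, 0.301]
eef_rot: [0.001, 0.705, 0.709, -0.001]
wrist_force: [-1.2, 0.3, -0.5]
opening: 0.6
grasp_force: 64.6
```

{"fn": "servo_tool", "kwargs": {
  "series": "0.6 0 0 0 0 0 0;0.6 0 0 0 0 0 0;0.6 0 0 0 0 0 0"
}}

```text
time_s: 6.77
eef_pos: [0.59, -0.0312, 0.3013]
eef_rot: [0.001, 0.708, 0.706, -0.001]
wrist_force: [0.2, -0.3, -1.4]
opening: 0.6
grasp_force: 64.6
```

```bash
cat > d.py <<'E'
from g import *
o,T=pose(); c=cam('wrist'); P=cloud(c); hsv=cv2.cvtColor(c['img'],cv2.COLOR_RGB2HSV)
print(o['time_s'],T.round(4)); save(c,'w3.png')
L=(P-T[:3,3])@T[:3,:3]
k=cv2.inRange(hsv,(105,150,40),(125,255,255))>0
k&=(abs(L[:,:,0])<.1)&(abs(L[:,:,1])<.05)&(L[:,:,2]<.06)&(L[:,:,2]>-.03)
q=L[k]; q=q[abs(q[:,2]-np.median(q[:,2]))<.005]; print(cv2.minAreaRect((q[:,:2]*1000).astype(np.float32)))
k=((P[:,:,2]>.050)&(P[:,:,2]<.065)&(P[:,:,0]>.555)&(P[:,:,0]<.625)&(P[:,:,1]>-.03)&(P[:,:,1]<.13)).astype(np.uint8)
k=cv2.morphologyEx(k,cv2.MORPH_OPEN,np.ones((3,3)))
n,l,s,ce=cv2.connectedComponentsWithStats(k); i=1+np.argmax(s[1:,4]); q=P[l==i]
print(ce[i],s[i],q.mean(0),cv2.minAreaRect((q[:,:2]*1000).astype(np.float32)),np.percentile(q,[1,50,99],axis=0))
E
python3 d.py
```

```text
6.7667 [[ 2.300e-03  1.000e+00  4.000e-04  5.900e-01]
 [ 1.000e+00 -2.300e-03 -3.400e-03 -3.120e-02]
 [-3.400e-03  5.000e-04 -1.000e+00  3.013e-01]
 [ 0.000e+00  0.000e+00  0.000e+00  1.000e+00]]
((3.4280624389648438, -0.7327556610107422), (124.12480926513672, 53.825218200683594), 0.13345932960510254)
[278.29283736  97.65532252] [ 263   55   31   87 2527] [0.59060074 0.06110044 0.05736391] ((590.4635620117188, 61.011131286621094), (34.263362884521484, 102.61939239501953), 0.39297452569007874) [[0.57399172 0.0111871  0.05545885]
 [0.59032284 0.06066502 0.05737798]
 [0.60763246 0.11146843 0.05922217]]
```

{"fn": "servo_tool", "kwargs": {
  "series": "0.6 0.04 0.001 0 0 0 -0.1;0.6 0.086 0.001 0 0 0 -0.1;0.6 0.086 0.001 0.04 0 0 -0.1;0.6 0.086 0.001 0.08 0 0 -0.1;0.6 0.086 0.001 0.12 0 0 -0.1;0.6 0.086 0.001 0.16 0 0 -0.1;0.6 0.086 0.001 0.2 0 0 -0.1;0.6 0.086 0.001 0.2 0 0 -0.1;0.6 0.086 0.001 0.2 0 0 -0.1;0.6 0.086 0.001 0.2 0 0 -0.1"
}}

```text
time_s: 7.65
eef_pos: [0.5929, 0.0533, 0.1035]
eef_rot: [0.003, 0.707, 0.707, -0.0]
wrist_force: [0.7, -1.0, -1.4]
opening: 0.597
grasp_force: 64.6
```

```bash
python3 - <<'E'
from h import *
c=cam('wrist');s=cam('side'); 
a=cv2.resize(s['img'][170:290,260:370],(550,600),interpolation=cv2.INTER_CUBIC); 
cv2.imwrite('pics/s2.png',a[:,:,::-1])
to((.591,.0545,.1,90))
E
```

```text
(0.591, 0.0545, 0.1, 90) [ 1.3 -3.   4.9] [ 0.39  0.23 -0.01] n>=0.1
```

View pics/s2.png

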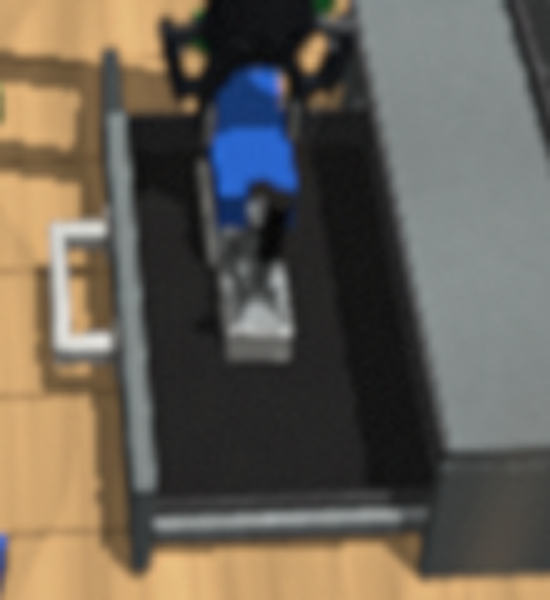

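The side crop shows the guard held right over the die, at (250,160), clear of the clamp at (260,270). Lower gently.

{"fn": "servo_tool", "kwargs": {
  "series": "0.6 0.001 -0.002 0.008 0.3 0 0;0.6 0.001 -0.002 0.014 0.3 0 0;0.6 0.001 -0.002 0.02 0.3 0 0;0.6 0.001 -0.002 0.024 0.3 0 0;0.6 0.001 -0.002 0.024 0.3 0 0;0.6 0.001 -0.002 0.024 0.3 0 0"
}}

```text
time_s: 8.25
eef_pos: [0.589, 0.0544, 0.0766]
eef_rot: [-0.001, 0.707, 0.707, -0.003]
wrist_force: [0.2, 0.3, -0.7]
opening: 0.601
grasp_force: 64.6
```

{"fn": "servo_tool", "kwargs": {
  "series": "0.6 0 0.001 0.005 0 0 0;0.6 0 0.001 0.009 0 0 0;0.6 0 0.001 0.012 0 0 0;0.6 0 0.001 0.015 0 0 0;0.6 0 0.001 0.015 0 0 0;0.6 0 0.001 0.015 0 0 0"
}}

```text
time_s: 8.75
eef_pos: [0.59, 0.0543, 0.0618]
eef_rot: [-0.001, 0.707, 0.707, -0.003]
wrist_force: [-0.2, 0.4, -1.3]
opening: 0.6
grasp_force: 64.6
```

{"fn": "servo_tool", "kwargs": {
  "series": "0.6 0 0 0.001 0 0 0;0.6 0 0 0.002 0 0 0;0.6 0 0 0.003 0 0 0;0.6 0 0 0.003 0 0 0"
}}

```text
time_s: 9.08
eef_pos: [0.5902, 0.0544, 0.059]
eef_rot: [-0.001, 0.707, 0.707, -0.003]
wrist_force: [-0.3, -0.7, -0.9]
opening: 0.603
grasp_force: 64.6
```

{"fn": "servo_tool", "kwargs": {
  "series": "0.6 0 0 0.001 0 0 0;0.6 0 0 0.002 0 0 0;0.6 0 0 0.003 0 0 0;0.6 0 0 0.003 0 0 0"
}}

```text
time_s: 9.42
eef_pos: [0.5921, 0.0543, 0.0584]
eef_rot: [0.001, 0.707, 0.707, -0.001]
wrist_force: [-1.8, 0.4, 10.0]
opening: 0.603
grasp_force: 66.7
```

{"fn": "servo_tool", "kwargs": {
  "series": "-1 0 0 -0.001 0 0 0;-1 0 0 -0.001 0 0 0;-1 0 0 -0.001 0 0 0;-1 0 0 -0.001 0 0 0;-1 0 0 -0.04 0 0 0;-1 0 0 -0.08 0 0 0;-1 0 0 -0.12 0 0 0;-1 0 0 -0.16 0 0 0;-1 0 0 -0.2 0 0 0;-1 0 0 -0.2 0 0 0;-1 -0.08 0 -0.22 0 0 0;-1 -0.08 0 -0.22 0 0 0"
}}

```text
time_s: 10.42
eef_pos: [0.5911, -0.0239, 0.2768]
eef_rot: [-0.0, 0.705, 0.709, -0.003]
wrist_force: [0.0, -0.8, 0.1]
opening: 0.999
grasp_force: 0.0
```

```bash
python3 - <<'E'
from g import *
o,T=pose();print(o['time_s'],T[:3,3],o['opening'])
c=cam('wrist');save(c,'w4.png'); guard(c,.0605)
P=cloud(c);Q=P.reshape(-1,3)
C=Q[(Q[:,0]>.54)&(Q[:,0]<.63)&(Q[:,1]>-.18)&(Q[:,1]<-.02)&(Q[:,2]>.08)&(Q[:,2]<.23)]
for z in np.arange(.09,.23,.02):
    b=C[abs(C[:,2]-z)<.005]
    if len(b): print(z.round(2),len(b),b[:,:2].min(0).round(3),b[:,:2].max(0).round(3))
E
```

```text
10.4167 [ 0.59108855 -0.02393117  0.27679863] 0.9988350635081911
[279. 109.] 5600 0.0614 ((591.3732299804688, 57.65996551513672), (54.579952239990234, 123.79239654541016), 0.46454572677612305)
0.09 123 [ 0.579 -0.062] [ 0.606 -0.026]
0.11 14 [ 0.586 -0.071] [ 0.6   -0.068]
0.13 489 [ 0.583 -0.081] [ 0.601 -0.022]
0.15 159 [ 0.584 -0.087] [ 0.602 -0.028]
0.17 173 [ 0.584 -0.092] [ 0.601 -0.082]
0.19 218 [ 0.584 -0.098] [ 0.602 -0.087]
0.21 213 [ 0.585 -0.108] [ 0.601 -0.094]
```

View pics/w4.png

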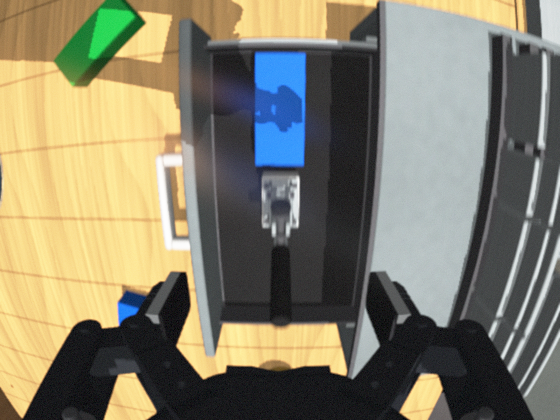

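The view shows the guard seated at (280,109), square in the drawer, at (0.591, 0.0565) with roof height 0.061, as it should be. The lever is at (281,275). Next I press it down with shut fingers.

{"fn": "servo_tool", "kwargs": {
  "series": "1 0 0 0 0 0 0;1 0 0 0 0 0 0;1 0 0 0 0 0 0;1 0 0 0 0 0 0;1 0 0 0 0 0 0;1 0 0 0 0 0 0;1 -0.026 0 0.03 0 0 0;1 -0.026 0 0.06 0 0 0;1 -0.026 0 0.077 0 0 0;1 -0.026 0 0.077 0 0 0;1 -0.026 0 0.077 0 0 0;1 -0.026 0 0.077 0 0 0"
}}

```text
time_s: 11.47
eef_pos: [0.5918, -0.051, 0.201]
eef_rot: [0.0, 0.707, 0.707, -0.002]
wrist_force: [-0.7, -0.5, 1.3]
opening: 0.003
grasp_force: 0.0
```

```bash
cat > lev.py <<'E'
from h import *
o,T=pose(); print(T[:3,3],o['opening'])
for t in np.arange(1.3,-.05,-.1):
    y=-.0615-.1*np.cos(t)+.009*np.sin(t)+.011; z=.0725+.1*np.sin(t)+.009*np.cos(t)+.025
    print(t.round(2),'y %.3f z %.3f'%(y,z),(T[:3,:3].T@(np.array([.591,y,z])-T[:3,3])).round(3))
E
python3 lev.py
```

```text
[ 0.59180485 -0.05100445  0.20100773] 0.0025913578829837923
1.3 y -0.069 z 0.196 [-0.018 -0.001  0.005]
1.2 y -0.078 z 0.194 [-0.027 -0.001  0.007]
1.1 y -0.088 z 0.191 [-0.037 -0.001  0.01 ]
1.0 y -0.097 z 0.187 [-0.046 -0.001  0.015]
0.9 y -0.106 z 0.181 [-0.055 -0.001  0.02 ]
0.8 y -0.114 z 0.176 [-0.063 -0.001  0.026]
0.7 y -0.121 z 0.169 [-0.07  -0.001  0.032]
0.6 y -0.128 z 0.161 [-0.077 -0.001  0.04 ]
0.5 y -0.134 z 0.153 [-0.083 -0.001  0.048]
0.4 y -0.139 z 0.145 [-0.088 -0.001  0.057]
0.3 y -0.143 z 0.136 [-0.092 -0.001  0.066]
0.2 y -0.147 z 0.126 [-0.095 -0.001  0.075]
0.1 y -0.149 z 0.116 [-0.098 -0.001  0.085]
-0.0 y -0.150 z 0.106 [-0.099 -0.001  0.095]
```

{"fn": "servo_tool", "kwargs": {
  "series": "1 -0.018 0 0.005 0 0 0;1 -0.023 0 0.006 0 0 0;1 -0.027 0 0.007 0 0 0;1 -0.032 0 0.009 0 0 0;1 -0.037 0 0.01 0 0 0;1 -0.042 0 0.012 0 0 0;1 -0.046 0 0.015 0 0 0;1 -0.05 0 0.017 0 0 0;1 -0.055 0 0.02 0 0 0"
}}

```text
time_s: 12.22
eef_pos: [0.5922, -0.1056, 0.1819]
eef_rot: [0.001, 0.707, 0.707, -0.001]
wrist_force: [0.9, 3.5, 7.6]
opening: 0.0
grasp_force: 3.6
```

```bash
python3 lev.py | head -12; python3 -c "
from h import *
c=cam('side'); P=cloud(c); Q=P.reshape(-1,3)
C=Q[(abs(Q[:,0]-.592)<.03)&(Q[:,1]>-.22)&(Q[:,1]<-.06)&(Q[:,2]>.075)&(Q[:,2]<.2)]
print(C[np.argsort(C[:,1])][::12].round(3)[:14])"
```

```text
[ 0.59222073 -0.1056111   0.18185427] 0.0003420170813859967
1.3 y -0.069 z 0.196 [ 0.037 -0.001 -0.015]
1.2 y -0.078 z 0.194 [ 0.027 -0.001 -0.012]
1.1 y -0.088 z 0.191 [ 0.018 -0.001 -0.009]
1.0 y -0.097 z 0.187 [ 0.009 -0.001 -0.005]
0.9 y -0.106 z 0.181 [ 0.    -0.001  0.   ]
0.8 y -0.114 z 0.176 [-0.008 -0.001  0.006]
0.7 y -0.121 z 0.169 [-0.016 -0.001  0.013]
0.6 y -0.128 z 0.161 [-0.022 -0.001  0.021]
0.5 y -0.134 z 0.153 [-0.028 -0.001  0.029]
0.4 y -0.139 z 0.145 [-0.033 -0.001  0.037]
0.3 y -0.143 z 0.136 [-0.038 -0.001  0.046]
[[ 0.594 -0.141  0.187]
 [ 0.589 -0.136  0.177]
 [ 0.592 -0.132  0.195]
 [ 0.595 -0.125  0.159]
 [ 0.587 -0.118  0.194]
 [ 0.597 -0.115  0.195]
 [ 0.584 -0.113  0.198]
 [ 0.582 -0.107  0.139]
 [ 0.589 -0.079  0.087]
 [ 0.58  -0.066  0.077]]
```

{"fn": "servo_tool", "kwargs": {
  "series": "1 -0.004 0 0.003 0 0 0;1 -0.008 0 0.006 0 0 0;1 -0.012 0 0.01 0 0 0;1 -0.016 0 0.013 0 0 0;1 -0.019 0 0.017 0 0 0;1 -0.022 0 0.021 0 0 0;1 -0.025 0 0.025 0 0 0;1 -0.028 0 0.029 0 0 0;1 -0.031 0 0.033 0 0 0;1 -0.033 0 0.037 0 0 0;1 -0.036 0 0.041 0 0 0"
}}

```text
time_s: 13.18
eef_pos: [0.5925, -0.1431, 0.1413]
eef_rot: [0.002, 0.707, 0.707, -0.002]
wrist_force: [0.8, 0.9, 7.7]
opening: 0.001
grasp_force: 3.5
```

```bash
python3 lev.py | tail -6; python3 lev.py|head -1
```

```text
0.5 y -0.134 z 0.153 [ 0.009 -0.002 -0.012]
0.4 y -0.139 z 0.145 [ 0.004 -0.002 -0.003]
0.3 y -0.143 z 0.136 [-0.    -0.002  0.006]
0.2 y -0.147 z 0.126 [-0.004 -0.002  0.015]
0.1 y -0.149 z 0.116 [-0.006 -0.002  0.025]
-0.0 y -0.150 z 0.106 [-0.007 -0.002  0.035]
[ 0.59252955 -0.1430925   0.14125784] 0.0005019070582818829
```

{"fn": "servo_tool", "kwargs": {
  "series": "1 0 0 0.003 0 0 0;1 -0.001 0 0.006 0 0 0;1 -0.002 0 0.009 0 0 0;1 -0.002 0 0.009 0 0 0"
}}

```text
time_s: 13.52
eef_pos: [0.5923, -0.1454, 0.1317]
eef_rot: [0.002, 0.707, 0.707, -0.002]
wrist_force: [0.4, -1.6, 5.6]
opening: -0.003
grasp_force: 2.2
```

{"fn": "servo_tool", "kwargs": {
  "series": "1 0 0 0.002 0 0 0;1 -0.001 0 0.004 0 0 0;1 -0.001 0 0.004 0 0 0"
}}

```text
time_s: 13.77
eef_pos: [0.5924, -0.1465, 0.128]
eef_rot: [0.002, 0.707, 0.707, -0.002]
wrist_force: [0.8, -1.9, 7.5]
opening: -0.003
grasp_force: 2.7
```

{"fn": "servo_tool", "kwargs": {
  "series": "1 0 0 0.002 0 0 0;1 -0.001 0 0.003 0 0 0;1 -0.001 0 0.003 0 0 0"
}}

```text
time_s: 14.02
eef_pos: [0.5924, -0.1472, 0.125]
eef_rot: [0.002, 0.707, 0.707, -0.002]
wrist_force: [0.5, 0.1, 6.4]
opening: 0.0
grasp_force: 2.9
```

{"fn": "servo_tool", "kwargs": {
  "series": "1 0 0 0.002 0 0 0;1 0 0 0.003 0 0 0;1 0 0 0.003 0 0 0"
}}

```text
time_s: 14.27
eef_pos: [0.5925, -0.1477, 0.1223]
eef_rot: [0.002, 0.707, 0.707, -0.002]
wrist_force: [1.1, -0.8, 6.4]
opening: 0.001
grasp_force: 2.9
```

{"fn": "servo_tool", "kwargs": {
  "series": "1 0 0 0.002 0 0 0;1 0 0 0.003 0 0 0;1 0 0 0.003 0 0 0"
}}

```text
time_s: 14.52
eef_pos: [0.5925, -0.1477, 0.1193]
eef_rot: [0.002, 0.707, 0.707, -0.002]
wrist_force: [0.9, -0.5, 7.4]
opening: 0.0
grasp_force: 3.0
```

{"fn": "servo_tool", "kwargs": {
  "series": "1 0 0 0.002 0 0 0;1 0 0 0.002 0 0 0"
}}

```text
time_s: 14.68
eef_pos: [0.5926, -0.1478, 0.1173]
eef_rot: [0.002, 0.707, 0.707, -0.002]
wrist_force: [0.3, -1.8, 7.3]
opening: 0.004
grasp_force: 3.0
```

{"fn": "servo_tool", "kwargs": {
  "series": "1 0 0 0.002 0 0 0;1 0 0 0.002 0 0 0"
}}

```text
time_s: 14.85
eef_pos: [0.5926, -0.1479, 0.1153]
eef_rot: [0.002, 0.707, 0.707, -0.002]
wrist_force: [1.8, -0.9, 6.7]
opening: -0.005
grasp_force: 3.0
```

{"fn": "servo_tool", "kwargs": {
  "series": "1 0 0 0.002 0 0 0;1 0 0 0.002 0 0 0"
}}

```text
time_s: 15.02
eef_pos: [0.5926, -0.1479, 0.1133]
eef_rot: [0.002, 0.707, 0.707, -0.002]
wrist_force: [1.3, -1.7, 6.8]
opening: -0.001
grasp_force: 3.1
```

{"fn": "servo_tool", "kwargs": {
  "series": "1 0 0 0.0015 0 0 0;1 0 0 0.0015 0 0 0"
}}

```text
time_s: 15.18
eef_pos: [0.5926, -0.148, 0.1119]
eef_rot: [0.003, 0.707, 0.707, -0.002]
wrist_force: [0.4, -2.7, 8.0]
opening: 0.004
grasp_force: 3.1
```

{"fn": "servo_tool", "kwargs": {
  "series": "1 0 0 0.0015 0 0 0;1 0 0 0.0015 0 0 0"
}}

```text
time_s: 15.35
eef_pos: [0.5926, -0.1481, 0.1104]
eef_rot: [0.003, 0.707, 0.707, -0.002]
wrist_force: [1.1, -1.6, 6.7]
opening: -0.001
grasp_force: 3.2
```

{"fn": "servo_tool", "kwargs": {
  "series": "1 0 0 0.0015 0 0 0;1 0 0 0.0015 0 0 0"
}}

```text
time_s: 15.52
eef_pos: [0.5926, -0.1481, 0.1089]
eef_rot: [0.003, 0.707, 0.707, -0.002]
wrist_force: [0.5, -2.0, 7.3]
opening: 0.003
grasp_force: 3.2
```

{"fn": "servo_tool", "kwargs": {
  "series": "1 0 0 0.0015 0 0 0;1 0 0 0.0015 0 0 0"
}}

```text
time_s: 15.68
eef_pos: [0.5926, -0.1481, 0.1074]
eef_rot: [0.003, 0.707, 0.707, -0.002]
wrist_force: [0.3, -2.7, 7.0]
opening: 0.002
grasp_force: 3.2
```

```bash
python3 - <<'E'
from h import *
s=cam('side'); a=cv2.resize(s['img'][180:290,260:370],(600,600),interpolation=cv2.INTER_CUBIC); cv2.imwrite('pics/s3.png',a[:,:,::-1])
c=cam('side'); P=cloud(c); Q=P.reshape(-1,3)
C=Q[(abs(Q[:,0]-.592)<.025)&(Q[:,1]>-.22)&(Q[:,1]<.06)&(Q[:,2]>.05)&(Q[:,2]<.13)]
for y in np.arange(-.21,.06,.01):
    b=C[abs(C[:,1]-y)<.005]
    if len(b): print(y.round(2),len(b),np.percentile(b[:,2],[10,50,95]).round(4))
E
```

```text
-0.2 19 [0.1006 0.1045 0.1103]
-0.19 12 [0.1045 0.1078 0.111 ]
-0.18 12 [0.1022 0.1063 0.109 ]
-0.17 10 [0.1015 0.1035 0.1051]
-0.16 42 [0.0999 0.1138 0.1265]
-0.15 6 [0.0956 0.1058 0.1226]
-0.08 3 [0.0507 0.051  0.0758]
-0.07 3 [0.0741 0.0763 0.0788]
-0.05 1 [0.0683 0.0683 0.0683]
-0.03 2 [0.051  0.0535 0.0562]
0.0 2 [0.0598 0.0606 0.0615]
0.01 5 [0.0573 0.0582 0.0628]
0.02 7 [0.0571 0.059  0.0617]
0.03 5 [0.056  0.059  0.0606]
0.04 9 [0.0562 0.0586 0.0613]
0.05 10 [0.057  0.0588 0.0636]
```

View pics/s3.png

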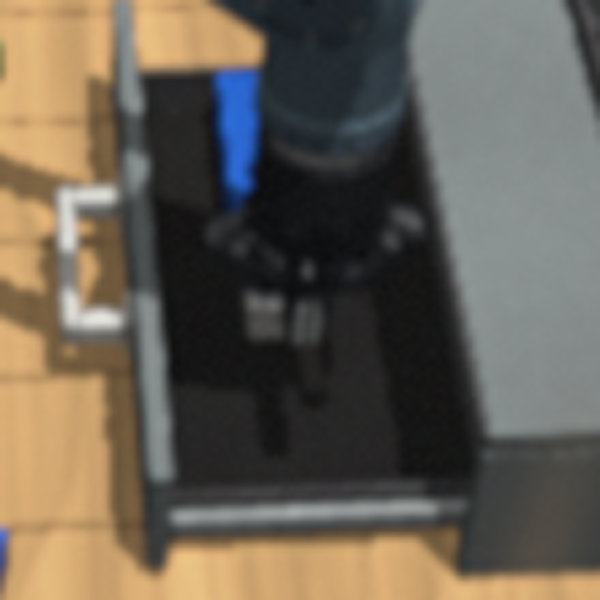

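The side crop shows the fingers at (310,320) on the lever, but its depth suggests the lever is still raised about 0.2 rad. I check this with the wrist camera.

```bash
python3 - <<'E'
from h import *
c=cam('wrist'); save(c,'w5.png'); P=cloud(c); Q=P.reshape(-1,3)
C=Q[(abs(Q[:,0]-.592)<.007)&(Q[:,1]>-.22)&(Q[:,1]<.06)&(Q[:,2]>.03)&(Q[:,2]<.15)]
for y in np.arange(-.21,.06,.01):
    b=C[abs(C[:,1]-y)<.005]
    if len(b): print(y.round(2),len(b),np.percentile(b[:,2],[10,50,95]).round(4))
E
```

```text
-0.2 3 [0.1099 0.111  0.111 ]
-0.19 128 [0.1102 0.1113 0.1124]
-0.18 6 [0.1104 0.1108 0.1112]
-0.16 38 [0.1399 0.1406 0.1493]
-0.15 199 [0.14   0.1408 0.1496]
-0.14 1321 [0.0989 0.1272 0.1462]
-0.13 1294 [0.0961 0.123  0.1489]
-0.12 573 [0.0926 0.0949 0.0968]
-0.11 604 [0.0885 0.0914 0.0945]
-0.1 550 [0.086  0.0873 0.0887]
-0.09 547 [0.0837 0.085  0.0865]
-0.08 556 [0.0815 0.0827 0.0842]
-0.07 531 [0.0792 0.0804 0.082 ]
-0.06 535 [0.0775 0.0793 0.0806]
-0.05 424 [0.0506 0.0518 0.0773]
-0.04 732 [0.0507 0.0754 0.0874]
-0.03 514 [0.0855 0.0875 0.0909]
-0.02 282 [0.084  0.0927 0.0947]
-0.01 54 [0.0496 0.0939 0.0961]
0.0 302 [0.0346 0.0513 0.0617]
```

View pics/w5.png

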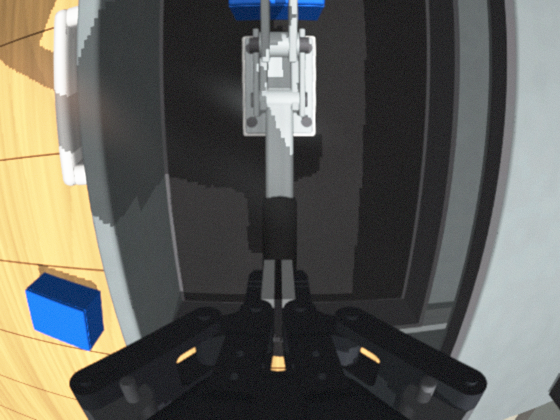

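The wrist view shows the lever grip at (279,230) running in between the two pads. The lever is at about 0.23 rad, so the tips have splayed around the grip. I open, rise, and turn 90° so that both fingers lie along the lever.

{"fn": "servo_tool", "kwargs": {
  "series": "0.3 0 0 0 0 0 0;0.3 0 0 0 0 0 0;0.3 0 0 0 0 0 0;0.3 0 0 0 0 0 0;0.3 0 0 -0.03 0 0 0;0.3 0 0 -0.07 0 0 0;1 0 0 -0.09 0 0 0;1 0 0 -0.09 0 0 0;1 0 0 -0.09 0 0 0;1 0 0 -0.09 0 0 0"
}}

```text
time_s: 16.67
eef_pos: [0.5902, -0.1459, 0.1938]
eef_rot: [-0.001, 0.707, 0.707, -0.003]
wrist_force: [-1.1, -0.5, -0.1]
opening: 0.0
grasp_force: 0.0
```

```bash
python3 - <<'E'
from g import *
c=cam('wrist'); P=cloud(c); Q=P.reshape(-1,3); guard(c,.061)
C=Q[(abs(Q[:,0]-.592)<.007)&(Q[:,1]>-.22)&(Q[:,1]<.06)&(Q[:,2]>.03)&(Q[:,2]<.15)]
for y in np.arange(-.2,.02,.02):
    b=C[abs(C[:,1]-y)<.005]
    if len(b): print(y.round(2),len(b),np.percentile(b[:,2],[10,50,95]).round(4))
print(pose()[0]['q'])
to((.591,-.155,.19,0))
E
```

```text
[258.  22.] 869 0.0614 ((573.4659423828125, 12.039138793945312), (34.09497833251953, 18.388132095336914), 89.2652587890625)
[304.  22.] 721 0.0614 ((610.378173828125, 12.218830108642578), (15.224202156066895, 34.34708786010742), 0.26576074957847595)
-0.18 51 [0.1054 0.1074 0.109 ]
-0.16 237 [0.1019 0.1038 0.1058]
-0.14 240 [0.0972 0.0995 0.1015]
-0.12 246 [0.0927 0.0949 0.0968]
-0.1 228 [0.0862 0.0874 0.089 ]
-0.08 222 [0.0816 0.0828 0.0846]
-0.06 231 [0.0779 0.0792 0.0807]
-0.04 290 [0.0509 0.0817 0.0875]
-0.02 101 [0.0857 0.0924 0.0946]
-0.0 389 [0.047  0.062  0.1119]
[-0.43463405  0.29491963  1.55585313 -0.00525247  1.29660811 -0.43331535]
(0.591, -0.155, 0.19, 0) [-9.3  1.2  3.1] [-0.24  0.43 90.01] n>=12.6
```

{"fn": "servo_tool", "kwargs": {
  "series": "1 -0.004 0 0 0 0 7;1 -0.004 0 0 0 0 14;1 -0.004 0 0 0 0 21;1 -0.004 0 0 0 0 28;1 -0.004 0 0 0 0 35;1 -0.004 0 0 0 0 42;1 -0.004 0 0 0 0 49;1 -0.004 0 0 0 0 56;1 -0.004 0 0 0 0 63;1 -0.004 0 0 0 0 70;1 -0.004 0 0 0 0 77;1 -0.004 0 0 0 0 84"
}}

```text
time_s: 17.72
eef_pos: [0.5898, -0.1497, 0.1926]
eef_rot: [0.001, 0.999, 0.049, -0.004]
wrist_force: [0.0, -0.7, -0.3]
opening: -0.002
grasp_force: 0.0
```

{"fn": "servo_tool", "kwargs": {
  "series": "1 0 0 0 0 0 6;1 0 0 0.02 0 0 6;1 0 0 0.04 0 0 6;1 0 0 0.05 0 0 6;1 0 0 0.05 0 0 6;1 0 0 0.05 0 0 6"
}}

```text
time_s: 18.22
eef_pos: [0.5898, -0.15, 0.1435]
eef_rot: [0.001, 1.0, 0.0, -0.004]
wrist_force: [-0.4, -0.2, 1.5]
opening: 0.003
grasp_force: 0.0
```

```bash
python3 -c "
from h import *
print(pose()[0]['wrist_force']);to((.591,-.15,.135,0))"
```

```text
[-0.44202976 -0.21764629  1.45837743]
(0.591, -0.15, 0.135, 0) [ 1.3 -0.   8.5] [0.12 0.43 0.01] n>=0.2
```

{"fn": "servo_tool", "kwargs": {
  "series": "1 0.001 0 0.006 0 0 0;1 0.001 0 0.01 0 0 0;1 0.001 0 0.01 0 0 0"
}}

```text
time_s: 18.47
eef_pos: [0.5916, -0.1504, 0.1345]
eef_rot: [0.002, 1.0, 0.0, -0.002]
wrist_force: [0.3, -0.1, 0.1]
opening: 0.001
grasp_force: 0.0
```

{"fn": "servo_tool", "kwargs": {
  "series": "1 0 0 0.002 0 0 0;1 0 0 0.002 0 0 0"
}}

```text
time_s: 18.63
eef_pos: [0.5917, -0.1504, 0.1329]
eef_rot: [0.002, 1.0, 0.0, -0.002]
wrist_force: [0.4, 0.7, -0.7]
opening: -0.001
grasp_force: 0.0
```

{"fn": "servo_tool", "kwargs": {
  "series": "1 0 0 0.002 0 0 0;1 0 0 0.002 0 0 0"
}}

```text
time_s: 18.8
eef_pos: [0.5916, -0.1504, 0.1308]
eef_rot: [0.002, 1.0, 0.0, -0.002]
wrist_force: [-0.3, -0.3, 0.2]
opening: 0.001
grasp_force: 0.0
```

{"fn": "servo_tool", "kwargs": {
  "series": "1 0 0 0.001 0 0 0;1 0 0 0.0015 0 0 0"
}}

```text
time_s: 18.97
eef_pos: [0.5916, -0.1504, 0.1293]
eef_rot: [0.002, 1.0, 0.0, -0.002]
wrist_force: [-0.4, 0.5, -0.5]
opening: 0.008
grasp_force: 0.0
```

{"fn": "servo_tool", "kwargs": {
  "series": "1 0 0 0.001 0 0 0;1 0 0 0.0015 0 0 0"
}}

```text
time_s: 19.13
eef_pos: [0.5916, -0.1504, 0.1277]
eef_rot: [0.002, 1.0, 0.0, -0.002]
wrist_force: [0.3, -0.0, -0.0]
opening: 0.002
grasp_force: 0.0
```

{"fn": "servo_tool", "kwargs": {
  "series": "1 0 0 0.001 0 0 0;1 0 0 0.001 0 0 0"
}}

```text
time_s: 19.3
eef_pos: [0.5914, -0.1504, 0.1266]
eef_rot: [0.002, 1.0, 0.0, -0.002]
wrist_force: [-0.3, 0.5, 0.2]
opening: -0.002
grasp_force: 0.0
```

{"fn": "servo_tool", "kwargs": {
  "series": "1 0 0 0.001 0 0 0;1 0 0 0.0015 0 0 0"
}}

```text
time_s: 19.47
eef_pos: [0.5915, -0.1505, 0.1252]
eef_rot: [0.002, 1.0, 0.0, -0.002]
wrist_force: [0.2, 0.9, -0.0]
opening: -0.003
grasp_force: 0.0
```

{"fn": "servo_tool", "kwargs": {
  "series": "1 0 0 0.001 0 0 0;1 0 0 0.001 0 0 0"
}}

```text
time_s: 19.63
eef_pos: [0.5915, -0.1504, 0.1241]
eef_rot: [0.002, 1.0, 0.0, -0.002]
wrist_force: [-0.1, -0.1, 0.8]
opening: 0.004
grasp_force: 0.0
```

{"fn": "servo_tool", "kwargs": {
  "series": "1 0 0 0.001 0 0 0;1 0 0 0.001 0 0 0"
}}

```text
time_s: 19.8
eef_pos: [0.5915, -0.1504, 0.1231]
eef_rot: [0.002, 1.0, 0.0, -0.002]
wrist_force: [0.1, 0.4, 0.0]
opening: -0.001
grasp_force: 0.0
```

{"fn": "servo_tool", "kwargs": {
  "series": "1 0 0 0.001 0 0 0;1 0 0 0.0015 0 0 0"
}}

```text
time_s: 19.97
eef_pos: [0.5915, -0.1505, 0.1217]
eef_rot: [0.002, 1.0, 0.0, -0.002]
wrist_force: [0.9, -0.1, -0.2]
opening: 0.001
grasp_force: 0.0
```

{"fn": "servo_tool", "kwargs": {
  "series": "1 0 0 0.001 0 0 0;1 0 0 0.001 0 0 0"
}}

```text
time_s: 20.13
eef_pos: [0.5914, -0.1504, 0.1206]
eef_rot: [0.002, 1.0, 0.0, -0.002]
wrist_force: [-0.0, 0.7, 0.6]
opening: 0.001
grasp_force: 0.0
```

{"fn": "servo_tool", "kwargs": {
  "series": "1 0 0 0.001 0 0 0;1 0 0 0.001 0 0 0"
}}

```text
time_s: 20.3
eef_pos: [0.5915, -0.1504, 0.1197]
eef_rot: [0.002, 1.0, 0.0, -0.002]
wrist_force: [-1.1, -0.2, -0.3]
opening: 0.005
grasp_force: 0.0
```

{"fn": "servo_tool", "kwargs": {
  "series": "1 0 0 0.001 0 0 0;1 0 0 0.001 0 0 0"
}}

```text
time_s: 20.47
eef_pos: [0.5915, -0.1504, 0.1187]
eef_rot: [0.002, 1.0, 0.0, -0.002]
wrist_force: [0.3, -0.4, -0.5]
opening: 0.002
grasp_force: 0.0
```

{"fn": "servo_tool", "kwargs": {
  "series": "1 0 0 0.001 0 0 0;1 0 0 0.002 0 0 0;1 0 0 0.003 0 0 0;1 0 0 0.003 0 0 0"
}}

```text
time_s: 20.8
eef_pos: [0.5914, -0.1504, 0.1155]
eef_rot: [0.002, 1.0, 0.0, -0.002]
wrist_force: [-0.4, 0.4, 0.7]
opening: -0.001
grasp_force: 0.0
```

```bash
python3 - <<'E'
from h import *
s=cam('side'); a=cv2.resize(s['img'][170:280,270:370],(600,600),interpolation=cv2.INTER_CUBIC); a=cv2.convertScaleAbs(a,alpha=1.8,beta=10); cv2.imwrite('pics/s4.png',a[:,:,::-1])
c=cam('wrist'); P=cloud(c); T=pose()[1]; L=(P-T[:3,3])@T[:3,:3]; cv2.imwrite('pics/w6.png',c['img'][:,:,::-1])
k=(abs(L[:,:,0])<.02)&(abs(L[:,:,1])<.03)&(P[:,:,2]>.08); q=L[k]; print(np.percentile(q,[0,5,50,95,100],axis=0).round(4))
Q=P.reshape(-1,3)
C=Q[(abs(Q[:,0]-.592)<.02)&(Q[:,1]>-.22)&(Q[:,1]<.06)&(Q[:,2]>.03)&(Q[:,2]<.15)]
for y in np.arange(-.2,.02,.02):
    b=C[abs(C[:,1]-y)<.005]
    if len(b): print(y.round(2),len(b),np.percentile(b[:,2],[10,50,95]).round(4))
E
```

```text
[[-0.0136 -0.03   -0.0965]
 [-0.0039 -0.0263 -0.092 ]
 [ 0.0106 -0.0002 -0.0606]
 [ 0.0186  0.0262  0.0173]
 [ 0.02    0.03    0.0333]]
-0.2 51 [0.1048 0.1085 0.1107]
-0.18 659 [0.1019 0.1078 0.1102]
-0.16 1016 [0.0991 0.1055 0.1412]
-0.14 1228 [0.0957 0.123  0.1437]
-0.12 536 [0.0881 0.094  0.0967]
-0.1 400 [0.0828 0.0869 0.0885]
-0.08 1010 [0.038  0.0512 0.0836]
-0.06 844 [0.0514 0.0786 0.0806]
-0.04 1087 [0.0518 0.079  0.087 ]
-0.02 406 [0.0789 0.0901 0.0945]
-0.0 1223 [0.0401 0.0614 0.1051]
```

View pics/s4.png

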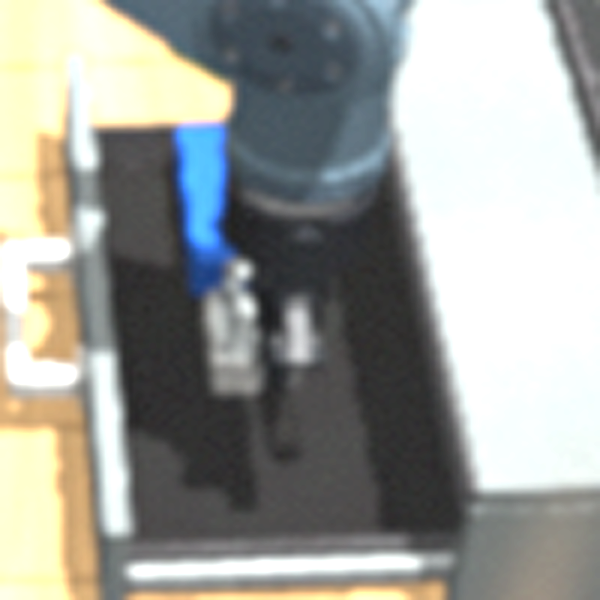

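The crop shows the pad end at (300,360), just above the lever grip (285,450 is its tip). There's no contact yet, so I continue down.

{"fn": "servo_tool", "kwargs": {
  "series": "1 0 0 0.001 0 0 0;1 0 0 0.002 0 0 0;1 0 0 0.002 0 0 0"
}}

```text
time_s: 21.15
eef_pos: [0.5914, -0.1504, 0.1136]
eef_rot: [0.002, 1.0, 0.0, -0.002]
wrist_force: [0.6, 0.1, -0.1]
opening: 0.001
grasp_force: 0.0
```

{"fn": "servo_tool", "kwargs": {
  "series": "1 0 0 0.001 0 0 0;1 0 0 0.002 0 0 0;1 0 0 0.002 0 0 0"
}}

```text
time_s: 21.4
eef_pos: [0.5914, -0.1504, 0.1116]
eef_rot: [0.002, 1.0, 0.0, -0.002]
wrist_force: [0.2, -0.4, 0.2]
opening: -0.005
grasp_force: 0.0
```

{"fn": "servo_tool", "kwargs": {
  "series": "1 0 0 0.001 0 0 0;1 0 0 0.002 0 0 0;1 0 0 0.002 0 0 0"
}}

```text
time_s: 21.65
eef_pos: [0.5914, -0.1505, 0.1096]
eef_rot: [0.002, 1.0, 0.0, -0.002]
wrist_force: [1.0, -0.3, 0.0]
opening: -0.0
grasp_force: 0.0
```

{"fn": "servo_tool", "kwargs": {
  "series": "1 0 0 0.001 0 0 0;1 0 0 0.002 0 0 0;1 0 0 0.002 0 0 0"
}}

```text
time_s: 21.9
eef_pos: [0.5916, -0.1506, 0.108]
eef_rot: [0.002, 1.0, 0.0, -0.002]
wrist_force: [-0.7, 0.3, 1.8]
opening: 0.002
grasp_force: 0.8
```

{"fn": "servo_tool", "kwargs": {
  "series": "1 0 0 0.001 0 0 0;1 0 0 0.0015 0 0 0;1 0 0 0.0015 0 0 0"
}}

```text
time_s: 22.15
eef_pos: [0.5918, -0.1508, 0.1072]
eef_rot: [0.002, 1.0, 0.0, -0.002]
wrist_force: [-1.6, 0.5, 6.6]
opening: 0.002
grasp_force: 2.8
```

{"fn": "servo_tool", "kwargs": {
  "series": "1 0 0 0.001 0 0 0;1 0 0 0.0015 0 0 0;1 0 0 0.0015 0 0 0"
}}

```text
time_s: 22.4
eef_pos: [0.5918, -0.1511, 0.1059]
eef_rot: [0.002, 1.0, 0.0, -0.002]
wrist_force: [-2.0, -0.3, 6.3]
opening: -0.0
grasp_force: 3.1
```

{"fn": "servo_tool", "kwargs": {
  "series": "1 0 0 0.001 0 0 0;1 0 0 0.002 0 0 0;1 0 0 0.002 0 0 0"
}}

```text
time_s: 22.65
eef_pos: [0.5919, -0.1516, 0.104]
eef_rot: [0.003, 1.0, 0.0, -0.002]
wrist_force: [-2.8, -1.3, 7.0]
opening: -0.003
grasp_force: 3.1
```

{"fn": "servo_tool", "kwargs": {
  "series": "1 0 0 0.001 0 0 0;1 0 0 0.002 0 0 0;1 0 0 0.002 0 0 0"
}}

```text
time_s: 22.9
eef_pos: [0.5921, -0.1518, 0.1022]
eef_rot: [0.003, 1.0, -0.0, -0.001]
wrist_force: [-2.3, -2.5, 7.2]
opening: -0.0
grasp_force: 3.0
```

{"fn": "servo_tool", "kwargs": {
  "series": "1 0 0 0.001 0 0 0;1 0 0 0.002 0 0 0;1 0 0 0.002 0 0 0"
}}

```text
time_s: 23.15
eef_pos: [0.5923, -0.152, 0.1003]
eef_rot: [0.003, 1.0, -0.0, -0.001]
wrist_force: [-1.2, -2.6, 6.7]
opening: 0.0
grasp_force: 3.1
```

```bash
cat > lv.py <<'E'
from h import *
c=cam('wrist'); P=cloud(c); Q=P.reshape(-1,3)
for y in np.arange(-.2,.0,.02):
    b=Q[(abs(Q[:,0]-.592)<.007)&(Q[:,2]>.03)&(Q[:,2]<.15)&(abs(Q[:,1]-y)<.005)]
    if len(b): print(y.round(2),len(b),np.percentile(b[:,2],[10,50,95]).round(4))
E
python3 lv.py
```

```text
-0.2 97 [0.0988 0.1005 0.1021]
-0.18 440 [0.0973 0.0991 0.1006]
-0.16 520 [0.0956 0.1119 0.1266]
-0.14 577 [0.0924 0.1104 0.1264]
-0.12 392 [0.0883 0.0902 0.0918]
-0.1 322 [0.0832 0.0841 0.0852]
-0.08 616 [0.037  0.052  0.0819]
-0.06 340 [0.0513 0.0791 0.0804]
-0.04 398 [0.0728 0.0841 0.0874]
-0.02 218 [0.0803 0.0892 0.0923]
```

{"fn": "servo_tool", "kwargs": {
  "series": "1 0 0 0.001 0 0 0;1 0 0 0.002 0 0 0;1 0 0 0.002 0 0 0"
}}

```text
time_s: 23.45
eef_pos: [0.5924, -0.1522, 0.0984]
eef_rot: [0.003, 1.0, -0.0, -0.001]
wrist_force: [-1.6, -2.8, 7.5]
opening: 0.003
grasp_force: 3.1
```

{"fn": "servo_tool", "kwargs": {
  "series": "1 0 0 0.001 0 0 0;1 0 0 0.002 0 0 0;1 0 0 0.002 0 0 0"
}}

```text
time_s: 23.7
eef_pos: [0.5925, -0.1523, 0.0965]
eef_rot: [0.003, 1.0, -0.0, -0.001]
wrist_force: [-0.6, -3.9, 7.5]
opening: -0.0
grasp_force: 3.1
```

{"fn": "servo_tool", "kwargs": {
  "series": "1 0 0 0.001 0 0 0;1 0 0 0.0015 0 0 0;1 0 0 0.0015 0 0 0"
}}

```text
time_s: 23.95
eef_pos: [0.5926, -0.1524, 0.0951]
eef_rot: [0.003, 1.0, -0.0, -0.001]
wrist_force: [-0.9, -3.8, 6.8]
opening: -0.004
grasp_force: 3.3
```

{"fn": "servo_tool", "kwargs": {
  "series": "1 0 0 0.001 0 0 0;1 0 0 0.0015 0 0 0;1 0 0 0.0015 0 0 0"
}}

```text
time_s: 24.2
eef_pos: [0.5926, -0.1525, 0.0938]
eef_rot: [0.003, 1.0, -0.0, -0.001]
wrist_force: [-1.5, -4.2, 7.7]
opening: 0.002
grasp_force: 3.6
```

{"fn": "servo_tool", "kwargs": {
  "series": "1 0 0 0.001 0 0 0;1 0 0 0.0015 0 0 0;1 0 0 0.0015 0 0 0"
}}

```text
time_s: 24.45
eef_pos: [0.5931, -0.1527, 0.0932]
eef_rot: [0.004, 1.0, -0.0, -0.0]
wrist_force: [-3.0, -4.0, 11.8]
opening: -0.002
grasp_force: 6.0
```

{"fn": "servo_tool", "kwargs": {
  "series": "1 0 0 0.001 0 0 0;1 0 0 0.0015 0 0 0;1 0 0 0.0015 0 0 0"
}}

```text
time_s: 24.7
eef_pos: [0.594, -0.1528, 0.0928]
eef_rot: [0.004, 1.0, -0.0, 0.001]
wrist_force: [-1.9, -2.3, 16.8]
opening: -0.0
grasp_force: 8.3
```

{"fn": "servo_tool", "kwargs": {
  "series": "1 0 0 0.001 0 0 0;1 0 0 0.0015 0 0 0;1 0 0 0.0015 0 0 0"
}}

```text
time_s: 24.95
eef_pos: [0.5949, -0.1528, 0.0924]
eef_rot: [0.004, 1.0, 0.0, 0.002]
wrist_force: [-2.2, -1.2, 21.5]
opening: 0.003
grasp_force: 10.7
```

{"fn": "servo_tool", "kwargs": {
  "series": "1 0 0 0.001 0 0 0;1 0 0 0.0015 0 0 0;1 0 0 0.0015 0 0 0"
}}

```text
time_s: 25.2
eef_pos: [0.5958, -0.1529, 0.0921]
eef_rot: [0.004, 1.0, 0.0, 0.003]
wrist_force: [-2.7, 0.2, 25.9]
opening: -0.002
grasp_force: 13.2
```

That overshot: I queued four pushes before reading the force, and it peaked near 26 N. I back off now and check the guard.

{"fn": "servo_tool", "kwargs": {
  "series": "1 0 0 -0.006 0 0 0;1 0 0 -0.02 0 0 0;1 0 0 -0.05 0 0 0;1 0 0 -0.09 0 0 0;1 0 0 -0.12 0 0 0;1 0 0 -0.12 0 0 0;1 0 0 -0.12 0 0 0"
}}

```text
time_s: 25.78
eef_pos: [0.5934, -0.1508, 0.2085]
eef_rot: [0.003, 1.0, 0.0, 0.0]
wrist_force: [-0.4, -1.1, -0.6]
opening: 0.001
grasp_force: 0.0
```

```bash
python3 - <<'E'
from g import *
c=cam('wrist'); save(c,'w7.png'); guard(c,.061); t=cam('top'); guard(t,.061)
P=cloud(c);Q=P.reshape(-1,3)
for y in np.arange(-.2,.1,.02):
    b=Q[(abs(Q[:,0]-.592)<.007)&(Q[:,2]>.03)&(Q[:,2]<.15)&(abs(Q[:,1]-y)<.005)]
    if len(b): print(y.round(2),len(b),np.percentile(b[:,2],[10,50,95]).round(4))
P=cloud(t);Q=P.reshape(-1,3);F=P[190:225,222:352].reshape(-1,3);F=F[abs(F[:,2]-.105)<.006];print(np.percentile(F,[2,50,98],axis=0).round(4))
print(pose()[0]['q'],pose()[0]['wrist_force'])
E
```

```text
[ 84. 190.] 3736 0.0615 ((595.0838623046875, 57.14427185058594), (125.11644744873047, 54.42239761352539), 89.62269592285156)
[253. 184.] 482 0.0615 ((592.2140502929688, 51.882633209228516), (120.86463165283203, 55.60108947753906), 89.35765075683594)
-0.2 45 [0.0883 0.0904 0.092 ]
-0.18 115 [0.0883 0.09   0.0912]
-0.16 121 [0.0862 0.0884 0.0899]
-0.14 126 [0.0848 0.0871 0.0886]
-0.12 119 [0.0837 0.0856 0.0872]
-0.1 101 [0.0802 0.081  0.082 ]
-0.08 144 [0.0428 0.0793 0.0809]
-0.06 157 [0.0779 0.0794 0.0808]
-0.04 255 [0.0511 0.0781 0.0874]
-0.02 78 [0.0793 0.0874 0.0901]
-0.0 185 [0.0467 0.0615 0.0918]
0.02 49 [0.0745 0.0971 0.1088]
0.04 10 [0.0611 0.0615 0.0627]
0.06 91 [0.0607 0.0615 0.0627]
0.08 80 [0.0608 0.0615 0.0628]
0.1 82 [0.0609 0.0618 0.0628]
[[ 0.4943 -0.2458  0.0993]
 [ 0.5019  0.0419  0.1043]
 [ 0.5092  0.1423  0.1099]]
[-0.43986762  0.28770851  1.54012503 -0.00521204  1.31798618  1.13210038] [-0.2500684   0.80006891 -1.04598825]
```

View pics/w7.png

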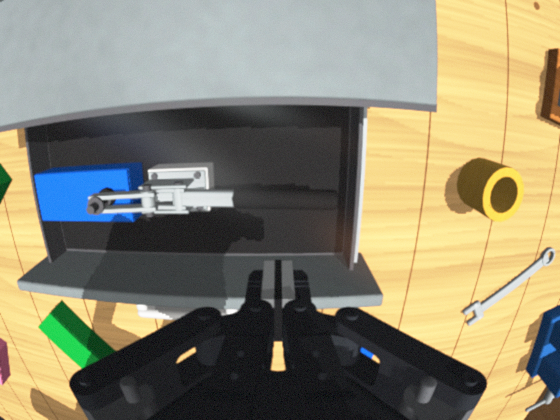

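The view shows the guard intact under the foot at (95,203), its roof flat and at full height (0.0615). The lever has stayed down at about 0.08 rad. Next is the drawer.

```bash
python3 -c "
from h import *
to((.41,-.048,.2,0),(.41,-.048,.05,0))"
```

```text
(0.41, -0.048, 0.2, 0) [-181.3 -101.9    5.6] [0.16 0.34 0.01] n>=5.0
(0.41, -0.048, 0.05, 0) [-180.4 -102.3  155.6] [0.16 0.34 0.01] n>=6.2
```

{"fn": "servo_tool", "kwargs": {
  "series": "1 -0.181 -0.102 0.006 0 0.3 0;1 -0.181 -0.102 0.006 0 0.3 0;1 -0.181 -0.102 0.006 0 0.3 0;1 -0.181 -0.102 0.006 0 0.3 0;1 -0.181 -0.102 0.006 0 0.3 0;1 -0.181 -0.102 0.006 0 0.3 0;1 -0.181 -0.102 0.006 0 0.3 0;1 -0.181 -0.102 0.04 0 0.3 0;1 -0.181 -0.102 0.08 0 0.3 0;1 -0.181 -0.102 0.12 0 0.3 0;1 -0.181 -0.102 0.155 0 0.3 0;1 -0.181 -0.102 0.155 0 0.3 0"
}}

```text
time_s: 26.88
eef_pos: [0.4052, -0.047, 0.0444]
eef_rot: [-0.001, 1.0, -0.0, -0.006]
wrist_force: [-1.6, 0.9, -1.6]
opening: 0.001
grasp_force: 0.0
```

{"fn": "servo_tool", "kwargs": {
  "series": "1 0.004 0 0 0 0 0;1 0.008 0 0 0 0 0;1 0.012 0 0 0 0 0;1 0.016 0 0 0 0 0;1 0.02 0 0 0 0 0;1 0.02 0 0 0 0 0"
}}

```text
time_s: 27.38
eef_pos: [0.4323, -0.0493, 0.0529]
eef_rot: [0.002, 1.0, 0.0, 0.002]
wrist_force: [0.4, -0.3, 0.5]
opening: 0.004
grasp_force: 0.0
```

{"fn": "servo_tool", "kwargs": {
  "series": "1 0.002 0 0.001 0 0 0;1 0.004 0 0.001 0 0 0;1 0.006 0 0.001 0 0 0;1 0.009 0 0.001 0 0 0;1 0.012 0 0.001 0 0 0;1 0.015 0 0.001 0 0 0;1 0.018 0 0.001 0 0 0;1 0.021 0 0.001 0 0 0"
}}

```text
time_s: 28.05
eef_pos: [0.4509, -0.0485, 0.0501]
eef_rot: [0.002, 1.0, 0.0, -0.0]
wrist_force: [-2.6, 0.4, 0.8]
opening: -0.001
grasp_force: 1.6
```

{"fn": "servo_tool", "kwargs": {
  "series": "1 0.005 0 0 0 0 0;1 0.011 0 0 0 0 0;1 0.018 0 0 0 0 0;1 0.025 0 0 0 0 0;1 0.032 0 0 0 0 0;1 0.039 0 0 0 0 0;1 0.046 0 0 0 0 0;1 0.053 0 0 0 0 0;1 0.06 0 0 0 0 0;1 0.067 0 0 0 0 0;1 0.074 0 0 0 0 0;1 0.08 0 0 0 0 0"
}}

```text
time_s: 29.05
eef_pos: [0.5323, -0.0488, 0.0505]
eef_rot: [0.002, 1.0, 0.0, 0.001]
wrist_force: [-2.3, 1.5, -1.4]
opening: 0.001
grasp_force: 1.6
```

{"fn": "servo_tool", "kwargs": {
  "series": "1 0.006 0 0 0 0 0;1 0.012 0 0 0 0 0;1 0.018 0 0 0 0 0;1 0.024 0 0 0 0 0;1 0.03 0 0 0 0 0;1 0.036 0 0 0 0 0;1 0.042 0 0 0 0 0;1 0.047 0 0 0 0 0;1 0.051 0 0 0 0 0;1 0.054 0 0 0 0 0;1 0.056 0 0 0 0 0;1 0.057 0 0 0 0 0"
}}

```text
time_s: 30.05
eef_pos: [0.5888, -0.0489, 0.0507]
eef_rot: [0.002, 1.0, 0.0, 0.001]
wrist_force: [-2.5, 1.3, 2.6]
opening: -0.002
grasp_force: 1.6
```

{"fn": "servo_tool", "kwargs": {
  "series": "1 0.002 0 0 0 0 0;1 0.004 0 0 0 0 0;1 0.006 0 0 0 0 0;1 0.008 0 0 0 0 0;1 0.01 0 0 0 0 0;1 0.012 0 0 0 0 0;1 0.014 0 0 0 0 0;1 0.016 0 0 0 0 0;1 0.018 0 0 0 0 0"
}}

```text
time_s: 30.8
eef_pos: [0.6065, -0.0488, 0.0505]
eef_rot: [0.002, 1.0, 0.0, 0.0]
wrist_force: [-2.8, -0.6, 2.8]
opening: 0.0
grasp_force: 1.6
```

```bash
python3 - <<'E'
from h import *
t=cam('top'); P=cloud(t); F=P[150:225,222:352].reshape(-1,3)
F=F[(abs(F[:,2]-.105)<.005)]; print(len(F),np.percentile(F,[2,50,98],axis=0).round(4))
E
```

```text
255 [[ 0.6574 -0.2487  0.1003]
 [ 0.6658 -0.1389  0.1046]
 [ 0.678   0.1452  0.1097]]
```

{"fn": "servo_tool", "kwargs": {
  "series": "1 0.001 0 0 0 0 0;1 0.002 0 0 0 0 0;1 0.003 0 0 0 0 0;1 0.004 0 0 0 0 0;1 0.005 0 0 0 0 0;1 0.006 0 0 0 0 0"
}}

```text
time_s: 31.35
eef_pos: [0.611, -0.0487, 0.0502]
eef_rot: [0.002, 1.0, 0.0, -0.001]
wrist_force: [-11.0, 0.1, 6.7]
opening: -0.0
grasp_force: 5.6
```

{"fn": "servo_tool", "kwargs": {
  "series": "1 0.001 0 0 0 0 0;1 0.001 0 0 0 0 0"
}}

```text
time_s: 31.52
eef_pos: [0.611, -0.0486, 0.0501]
eef_rot: [0.002, 1.0, 0.0, -0.002]
wrist_force: [-11.8, -1.9, 7.9]
opening: -0.001
grasp_force: 5.9
```

{"fn": "servo_tool", "kwargs": {
  "series": "1 -0.01 0 0 0 0 0;1 -0.03 0 0 0 0 0;1 -0.06 0 0 0 0 0;1 -0.09 0 0 0 0 0;1 -0.12 0 0 0 0 0;1 -0.15 0 0 0 0 0;1 -0.15 0 -0.04 0 0 0;1 -0.15 0 -0.08 0 0 0;1 -0.15 0 -0.12 0 0 0;1 -0.15 0 -0.16 0 0 0;1 -0.15 0 -0.16 0 0 0;1 -0.15 0 -0.16 0 0 0"
}}

```text
time_s: 32.52
eef_pos: [0.4658, -0.0489, 0.2138]
eef_rot: [0.003, 1.0, 0.0, 0.004]
wrist_force: [-0.7, 0.4, -0.1]
opening: -0.002
grasp_force: 0.0
```

```bash
python3 - <<'E'
from g import *
for n in('wrist','top'):
    c=cam(n); P=cloud(c).reshape(-1,3); P=P[(abs(P[:,1]+.05)<.19)&(P[:,0]>.5)]
    F=P[(abs(P[:,2]-.105)<.003)&(P[:,0]<.75)]; S=P[(abs(P[:,2]-.145)<.004)&(P[:,0]<.9)]
    print(n,len(F),np.percentile(F[:,0],[2,50,98]).round(4),'slab front',np.percentile(S[:,0],[.5,1,5]).round(4))
    pl=P[(abs(P[:,2]-.068)<.004)]; print('pull',np.percentile(pl[:,0],[2,50]).round(3))
guard(c)
E
```

```text
Traceback (most recent call last):
IndexError: index -1 is out of bounds for axis 0 with size 0
```

```bash
python3 - <<'E'
from g import *
for n in('wrist','top'):
    c=cam(n); P=cloud(c).reshape(-1,3); P=P[(abs(P[:,1]+.05)<.19)&(P[:,0]>.5)&(P[:,0]<.9)]
    print(n,len(P))
    for z in(.068,.105,.145):
        F=P[abs(P[:,2]-z)<.005]
        if len(F): print(z,len(F),np.percentile(F[:,0],[1,5,50,98]).round(4))
guard(c); guard(c,.061)
E
```

```text
wrist 50844
0.068 2148 [0.6211 0.6216 0.6273 0.6651]
top 12633
0.068 120 [0.6413 0.6451 0.6633 0.6664]
0.105 389 [0.662  0.6628 0.6692 0.6773]
0.145 3478 [0.6735 0.6781 0.7323 0.8229]
[349. 249.] 309 0.038 ((369.8534851074219, -252.01510620117188), (50.251914978027344, 72.73509216308594), 79.10514831542969)
```

The panel's inner face (0.677) meets the rack front (0.674–0.678), and the push stopped dead at 11–12 N, so the drawer is shut.

```bash
python3 -c "
from h import *
print(ctrl.hand_in())"
```

```text
the job is handed in; nothing more can be done
None
```

The guard is seated on the die, the clamp is tight and the drawer is fully shut, and the job is handed in; one lapse is that the clamp push briefly peaked near 26 N, just over the 25 N guide, but the guard's roof measured flat and at full height afterwards.

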